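# Sweep silver offcuts into the catch tray

### The arm

A 7-joint arm with a two-finger parallel gripper is mounted at the origin on the work surface. World frame = base frame: x ahead of the robot, y to its left, z up, the work surface at z = 0. Lengths are in mm, angles in rad, forces in N, time in s.
With the tool pointing down it reaches from about 400 to 875 mm from the base axis. Payload 4.4 kg.
Tool frame: the origin (TCP) lies midway between the tips of the shut fingers; the grasp point (between the pads) lies 19 mm behind it; z points along the fingers, y is the line along which they close (so a half turn about z gives the same grasp; the last joint's range is limited). The gripper opens to 85 mm and grips with 20 to 120 N. Pads are 22 mm wide; open, the fingers measure 114 mm over their backs; the gripper's body (76 mm by 85 mm) begins 54 mm behind the grasp point. The pads swing forward as they close: fully open they stand 13 mm farther back than shut.
Start: joints at [-1.334, 0.628, 0.038, 1.517, -0.027, 0.996, -0.02], TCP at [193.802, 620.45, 231.313] pointing down, gripper open.
Joint ranges: [-3.06, 3.06], [-0.37, 2.12], [-1.25, 1.32], [0.18, 2.47], [-1.1, 4.24], [0.23, 1.98], [-2.94, 2.94]. Speed limits (rad/s): [2.57, 2.57, 3.14, 3.14, 3.14, 3.14, 3.14].

### API

Orientations are given as [roll, pitch, yaw] about the fixed x, y, z axes, in that order (R = Rz(yaw) Ry(pitch) Rx(roll)).
In Python, from cell import telemetry, eyes, ctrl, finder gives the robot as it stands.
- The arm moves only by the tool move_arm, never from a script. Its argument "steps" is a list of rows, each a list of 7 numbers: the turn, a rotation vector about the world's x, y, z in degrees, then the shift along the world's x, y, z in m, then the finger opening in m, from 0 to 0.0854. A call has 1 to 5 rows; each row shifts and turns the commanded pose from where the row before left it; what a row does not reach is not made up. A row lasts 1/10 s, in which the tool goes at most 50 mm and 8.59 degrees, less where a joint would pass 70% of its speed; a pose out of reach is approached as far as the arm can. A call with a gripper value outside its range is refused whole. The fingers move at their own pace and stop on an object; the grip force is fixed at half the most. Time passes only in rows, so rows that do not move let the fingers close. It gives the time, the measured TCP pose, the force, the opening and the grip force at its end, in the units of the state.
- telemetry.read_state(): the state, without advancing time (a new reading comes with each control period).
- eyes.get_image(name): name is "scene" or "side" or "wrist"; returns (picture, depth): 400x640x3 uint8, blue, green, red; 400x640 float32, mm along the optical axis (not along the pixel's ray), 0 where there is no reading.
- eyes.calibration(name): a dict with "fx", "fy", "cx", "cy" (pixels), "position" and "attitude" of the camera in the world. Camera axes: x right, y down, z forward; pixel columns grow to the right and rows downward; lengths in mm; the calibration is good to about 2 mm. The wrist camera is an equidistant fisheye: a pixel r from the principal point sees the ray r / f radians off the axis. A picture is of the moment at which its call begins: read the wrist's pose just before it. calibration takes no time and is no camera call; for the wrist camera it gives the pose at the moment of the call.
- ctrl.finish_job(): hands the job in; it is judged then, once.
Trained networks look in the newest picture that a camera, given by its name, has taken for a name from the list of things; names that differ only in an ending like _2 or _b are one class to them, and where a whole thing is asked for, a point or a joint stands for the part that bears it (a point fixed in the world has none). Each returns a list of dicts, best first, with "confidence" (0 to 1); they miss things now and then, are a little off and sometimes report something else, mostly with a low value. They report only what shows in the picture. A call takes as long as a camera call. They do not tell look-alikes from the thing itself.
- finder.boxes_of(camera, name): "location" ([x, y, z] in mm, in the coordinates of the camera as it stood for that picture, good to about 4 mm: the middle of the surface that is visible of it).
- finder.cut_out(camera, name): "mask" (400x640 bool, what is visible of it).
- finder.pinpoint(camera, name): "location" ([x, y, z] in mm, in the coordinates of the camera as it stood for that picture, good to about 4 mm: a listed point, or the origin of a listed thing).
The state is a dict: "clock": time; "qpos": joint angles; "qd": joint speeds; "tau": joint torques, N m; "eef_pos": TCP position; "tool_rot": TCP orientation; "force": force on the tool from outside, world axes, zero at the start; "torque": the same for the moment, N m; "width": finger opening in mm; "gripper_force": force on a finger pad.
Only numpy, scipy, OpenCV 4.12 (cv2) and the standard library are available. Lean on these libraries where they do the work, as an engineer would, in place of code of your own. Each camera call takes 0.05 s, during which the arm holds its last target. There are 200 camera calls.

### The job

Sweep the three solid silver offcuts (a round one, a square one and a short bar) along the bench board with your fingertips and over its end, so that all three drop into the open catch tray. Only push them, do not pick them up or lift them, and leave the finished finger ring and the upright steel punch standing on the board undisturbed.

Things in the scene. Friction and masses are not known exactly. Their poses are not given: they have to be found in the camera images.
- board: Fixed pale wooden bench board, 240 mm (its x) by 260 mm (its y) and 40 mm high, rim-less flat top. Origin: centre of its underside on the bench, so the top is 40 mm above the origin. The tray stands against one of its two ends (+y or -y).
- tray: Fixed open-topped plywood catch tray, 240 mm (x) by 120 mm (y) outside, 36 mm high, walls 4 mm, so its rim is 4 mm below the board's top; its long side stands 1 mm off one end of the board, which end differs from run to run. At the board's other end stands a wooden rest of the same footprint with steel punches lying on it, 39 mm high; it is not the tray. Origin: centre of its underside; axes parallel to the board's.
- disc: Bare silver offcut, 8 mm thick, about 45 g, lying flat on the board; slides freely. Origin: centre of its underside, z up. Round, 26 mm diameter.
- square: Bare silver offcut, 8 mm thick, about 45 g, lying flat on the board; slides freely. Origin: centre of its underside, z up. Square, 24 by 24 mm.
- bar: Bare silver offcut, 8 mm thick, about 45 g, lying flat on the board; slides freely. Origin: centre of its underside, z up. Bar, 32 mm (x) by 16 mm (y).
- ring: Finished silver finger ring with a hole, lying flat on the board, 25 mm outside diameter, 19 mm hole, 7 mm high, loose. Not to be moved. Origin: centre of its underside.
- punch: Steel doming punch standing upright on the board, 22 mm foot, 55 mm high, loose. Not to be moved. Origin: centre of its underside.
Mind the look-alikes: they are no part of the job. Leave any black or turquoise look-alike of the bar alone.

How it is judged (in metres and radians):
At the end, for the whole second after the job is handed in: Disc, square and bar lie at rest inside the tray: each origin within 116 mm (x) and 56 mm (y) of the tray's centre and less than 32 mm above its underside. Ring and punch within 15 mm of where they started and upright within 0.2 rad (x of disc in the frame of tray between -0.116 and 0.116 m and y of disc in the frame of tray between -0.056 and 0.056 m and z of each of disc, square, bar in the frame of tray below 0.032 m and linear speed of each of disc, square, bar below 0.02 m/s and x of square in the frame of tray between -0.116 and 0.116 m and y of square in the frame of tray between -0.056 and 0.056 m and x of bar in the frame of tray between -0.116 and 0.116 m and y of bar in the frame of tray between -0.056 and 0.056 m and distance of each of ring, punch from where it was at the start of the episode below 0.015 m and angle between each of ring, punch's own z axis and vertical below 0.2 rad); the robot touches nothing.
It fails at once if an offcut was lifted: its underside centre rose more than 22 mm above the board's top (height (world z) of any of disc, square, bar above 0.062 m).
It fails at once if the ring or the punch was moved more than 15 mm or tipped over (distance of any of ring, punch from where it was at the start of the episode above 0.015 m or angle between any of ring, punch's own z axis and vertical above 0.4 rad).
It also fails if it takes over 61 s, if anything falls off the work surface, if the arm or the gripper's body presses on something with over 40 N, if the wrist force passes 120 N, or if a joint passes its speed limit or range.

## Working session

There is one attempt and no reset: what is moved stays moved. The work goes in short steps, Python scripts to look and compute and a tool call to move; the robot and the scene stay as the last step left them, time stands still between calls to the robot, and variables do not carry over. Pictures are saved under pics/ and viewed, at most 10 in all, crops included, and the job is handed in when it is done.

Besides the shell and the picture viewer there is one more tool, called in YAML: its name, and indented under it one key for each argument. move_arm: Moves the arm, as the interface text tells. Its arguments: {"type":"object","properties":{"steps":{"type":"array"}},"required":["steps"]}

```bash
mkdir -p pics; ls
cat > h.py <<'E'
import numpy as np, cv2
from cell import telemetry, eyes, ctrl, finder
from scipy.spatial.transform import Rotation as R
def look(cam):
    c=eyes.calibration(cam); im,d=eyes.get_image(cam); return c,im,d
def att(c):
    a=np.array(c["attitude"],float)
    return a if a.shape==(3,3) else R.from_euler('xyz',a).as_matrix()
def w(c,p): return att(c)@np.array(p)+np.array(c["position"])
def pix(c,d,u,v):
    z=d[v,u]; return w(c,[(u-c["cx"])/c["fx"]*z,(v-c["cy"])/c["fy"]*z,z])
E
python3 - <<'E'
from h import *
for cam in("scene","side"):
    c,im,d=look(cam); cv2.imwrite(f"pics/{cam}1.png",im); print(cam,c)
    for n in("board","tray","disc","square","bar","ring","punch"):
        for r in finder.pinpoint(cam,n)[:3]: print(n,round(r["confidence"],2),w(c,r["location"]).round())
print(telemetry.read_state())
E
```

```text
pics
scene {'fx': 418.5855876799782, 'fy': 418.5855876799782, 'cx': 309.96013130135515, 'cy': 195.42765226086374, 'position': array([899.92145959, 573.71830777, 492.62623611]), 'attitude': array([-2.1655479 , -0.02296597,  2.66524498])}
board 0.65 [543.  -1.   1.]
board 0.6 [462. -25.  39.]
tray 0.65 [547. 197.   1.]
tray 0.49 [571.  70.  40.]
disc 0.61 [457. -23.  39.]
disc 0.19 [516.  53.  46.]
square 0.44 [520.  54.  44.]
bar 0.62 [618. -49.  45.]
bar 0.61 [517.  56.  43.]
bar 0.59 [ 750. -121.    2.]
punch 0.55 [570.  68.  41.]
side {'fx': 455.6494855128872, 'fy': 455.6494855128872, 'cx': 319.3526295794365, 'cy': 197.4860633245259, 'position': array([ 368.31157954, -348.6655756 ,  524.04581886]), 'attitude': array([-2.35566454e+00,  1.69445073e-03, -6.11545310e-01])}
board 0.96 [542.   3.  -3.]
tray 0.65 [542. 193.   1.]
disc 0.71 [456. -24.  42.]
square 0.56 [516.  57.  39.]
square 0.25 [565.  77.  42.]
bar 0.79 [622. -48.  41.]
bar 0.61 [ 751. -122.    1.]
bar 0.6 [724. -29.  -3.]
ring 0.65 [566. -45.  44.]
punch 0.92 [563.  76.  42.]
{'clock': 0.8, 'qpos': array([-1.33377449,  0.62836859,  0.0384616 ,  1.51740428, -0.02700114,
        0.99627461, -0.020034  ]), 'qd': array([ 4.75529179e-04, -6.93434764e-05,  2.01909335e-04,  6.67216579e-05,
        5.75020552e-04,  9.98209958e-04,  2.11865130e-04]), 'tau': array([ 3.15408861e-04, -5.63204777e+01,  1.22594476e+00, -1.93775010e+01,
        1.10569395e-02,  1.60669842e-03, -2.43073538e-05]), 'eef_pos': array([193.79848769, 620.46109908, 231.33171763]), 'tool_rot': array([ 3.14153152e+00, -6.24418267e-05,  2.83874215e+00]), 'force': array([ 0.03186718, -0.15447302, -0.47796877]), 'torque': array([ 0.02330489, -0.02950663,  0.00691753]), 'gripper_force': 0.0, 'width': 85.42864592967152}
```

View pics/side1.png

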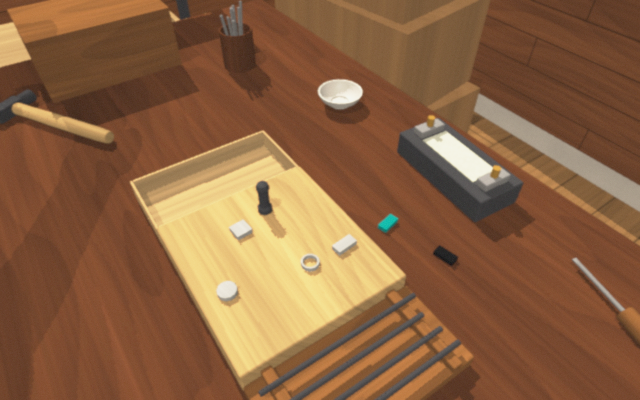

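View pics/scene1.png

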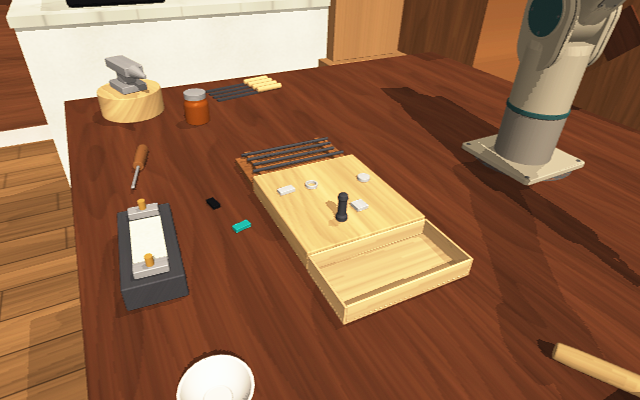

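The side view shows the tray at the far (+y) end. On the board are the disc (227,290), square (240,230), bar (344,244), ring (310,262) and punch (264,197). The turquoise and black decoys lie off the board. Next I'll refine positions from the masks.

```bash
cat >> h.py <<'E'
def plane(c,uv,z):
    uv=np.asarray(uv,float).reshape(-1,2)
    r=np.c_[(uv[:,0]-c["cx"])/c["fx"],(uv[:,1]-c["cy"])/c["fy"],np.ones(len(uv))]@att(c).T
    p=np.array(c["position"]); return (p+r*((z-p[2])/r[:,2])[:,None])[:,:2]
def cloud(c,d,m):
    v,u=np.nonzero(m&(d>0)); z=d[v,u]
    return np.c_[(u-c["cx"])/c["fx"]*z,(v-c["cy"])/c["fy"]*z,z]@att(c).T+np.array(c["position"])
E
python3 - <<'E'
from h import *
for cam in("side","scene"):
    c,im,d=look(cam)
    P=cloud(c,d,np.ones(d.shape,bool)); 
    B=P[(abs(P[:,2]-40)<4)&(abs(P[:,0]-543)<160)&(abs(P[:,1])<135)]
    print(cam,"boardz",np.median(B[:,2]),cv2.minAreaRect(B[:,:2].astype(np.float32)))
    O=P[(P[:,2]>45)&(P[:,2]<110)&(abs(P[:,0]-543)<112)&(abs(P[:,1])<120)]
    for n in("disc","square","bar","ring","punch","tray"):
        for r in finder.cut_out(cam,n)[:3]:
            Q=cloud(c,d,r["mask"]); 
            if len(Q)<10: continue
            T=Q[abs(Q[:,2]-(47 if n!="punch" else 70))<(4 if n!="punch" else 40)]
            if len(T)<8: continue
            q=cv2.minAreaRect(T[:,:2].astype(np.float32)); print(n,round(r["confidence"],2),len(T),np.round(q[0]),np.round(q[1]),round(q[2]),T.min(0).round(),T.max(0).round())
E
```

```text
side boardz 40.03848330004848 ((539.7589111328125, 2.72918701171875), (266.0839538574219, 240.31927490234375), 89.15455627441406)
disc 0.74 324 [457. -23.] [26. 24.] 62 [444. -36.  43.] [469. -10.  50.]
square 0.57 260 [517.  56.] [24. 24.] 3 [505.  43.  43.] [530.  68.  50.]
bar 0.86 259 [619. -48.] [33. 17.] 4 [602. -57.  43.] [636. -39.  51.]
punch 0.61 400 [567.  74.] [25. 23.] 72 [555.  62.  39.] [580.  89.  96.]
scene boardz 40.04161499515084 ((542.193115234375, 1.9729461669921875), (266.387939453125, 241.62171936035156), 89.33366394042969)
disc 0.66 80 [458. -22.] [24. 23.] 29 [447. -35.  44.] [472.  -9.  50.]
square 0.71 121 [520.  57.] [25. 24.] 4 [508.  45.  43.] [533.  69.  50.]
ring 0.55 51 [568. -46.] [23. 20.] 63 [558. -58.  43.] [580. -34.  49.]
punch 0.65 303 [554.  52.] [73. 20.] 56 [527.  16.  39.] [580.  84.  95.]
punch 0.21 9259 [542.  -5.] [279. 241.] 89 [ 421. -146.   30.] [664. 134.  92.]
```

move_arm:
  steps:
    - [0,0,3.47,0.04,-0.03,0,0]
    - [0,0,3.47,0.04,-0.03,0,0]
    - [0,0,3.47,0.04,-0.03,0,0]
    - [0,0,3.47,0.04,-0.03,0,0]
    - [0,0,3.47,0.04,-0.03,0,0]

```text
clock: 2.0
eef_pos: [395.2, 469.2, 231.5]
tool_rot: [3.141, 0.0, -3.139]
force: [0.4, 0.2, -0.3]
width: 12.2
gripper_force: 0.0
```

move_arm:
  steps:
    - [0,0,0,0.0126,-0.048,0,0]
    - [0,0,0,0.0126,-0.048,0,0]
    - [0,0,0,0.0126,-0.048,0,0]
    - [0,0,0,0.0126,-0.048,0,0]
    - [0,0,0,0.0126,-0.048,0,0]

```text
clock: 2.5
eef_pos: [457.2, 228.5, 231.6]
tool_rot: [3.141, 0.001, -3.142]
force: [0.7, -0.7, -0.6]
width: -0.3
gripper_force: 0.0
```

move_arm:
  steps:
    - [0,0,0,0,-0.048,0,0]
    - [0,0,0,0,-0.048,0,0]
    - [0,0,0,0,-0.048,0,0]
    - [0,0,0,0,-0.048,0,0]
    - [0,0,0,0,-0.048,0,0]

```text
clock: 3.0
eef_pos: [456.8, -11.4, 231.6]
tool_rot: [3.142, 0.001, -3.141]
force: [0.4, 0.0, -0.3]
width: 0.2
gripper_force: 0.0
```

move_arm:
  steps:
    - [0,0,0,0,-0.03,-0.03,0]
    - [0,0,0,0,-0.029,-0.035,0]
    - [0,0,0,0,0,-0.045,0]
    - [0,0,0,0,0,-0.04,0]
    - [0,0,0,0,0,0,0]

```text
clock: 3.5
eef_pos: [453.3, -68.4, 77.4]
tool_rot: [3.141, -0.01, 3.141]
force: [0.5, -0.4, 0.1]
width: 0.2
gripper_force: 0.0
```

Run:
```python
from h import *
c,im,d=look("side"); cv2.imwrite("pics/side2.png",im)
s=telemetry.read_state(); print(s["eef_pos"])
```

```text
[455.0888436  -68.43074403  79.79505073]
```

View pics/side2.png

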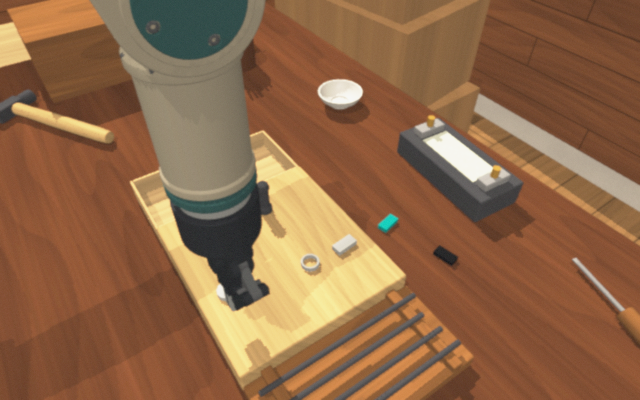

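The shut fingers stand just behind the disc (about 222,292), clear of the ring and punch. Next I'll lower and sweep the disc.

move_arm:
  steps:
    - [0,0,0,0.001,0,-0.02,0]
    - [0,0,0,0.001,0,-0.016,0]
    - [0,0,0,0,0,0,0]
    - [0,0,0,0,0,0,0]

```text
clock: 3.95
eef_pos: [460.1, -68.5, 47.2]
tool_rot: [-3.141, 0.003, -3.141]
force: [0.1, 0.1, 0.6]
width: 0.0
gripper_force: 0.0
```

move_arm:
  steps:
    - [0,0,0,-0.001,0,-0.002,0]
    - [0,0,0,0,0,0,0]
    - [0,0,0,0,0,0,0]

```text
clock: 4.25
eef_pos: [458.1, -68.6, 44.0]
tool_rot: [-3.141, 0.001, -3.142]
force: [0.2, 0.3, -0.4]
width: 0.2
gripper_force: 0.0
```

move_arm:
  steps:
    - [0,0,0,0,0.01,0,0]
    - [0,0,0,0,0.015,0,0]
    - [0,0,0,0,0.015,0,0]
    - [0,0,0,0,0.015,0,0]
    - [0,0,0,0,0.015,0,0]

```text
clock: 4.75
eef_pos: [457.7, 2.8, 43.4]
tool_rot: [3.141, -0.0, -3.141]
force: [-0.2, -0.2, 1.4]
width: -0.3
gripper_force: 0.2
```

move_arm:
  steps:
    - [0,0,0,0,0.015,0,0]
    - [0,0,0,0,0.015,0,0]
    - [0,0,0,0,0.015,0,0]
    - [0,0,0,0,0.015,0,0]
    - [0,0,0,0,0.01,0,0]

```text
clock: 5.25
eef_pos: [457.5, 73.4, 43.3]
tool_rot: [3.141, -0.0, -3.14]
force: [-0.0, -0.2, 0.5]
width: -0.1
gripper_force: 0.1
```

Run:
```python
from h import *
c,im,d=look("scene"); cv2.imwrite("pics/s3.png",cv2.resize(im[130:330,200:500],None,fx=2,fy=2))
for n in ("disc",):
    for r in finder.pinpoint("scene",n)[:2]: print(n,round(r["confidence"],2),w(c,r["location"]).round())
s=telemetry.read_state(); print(s["eef_pos"],s["force"])
```

```text
disc 0.59 [459.  93.  39.]
[457.67007817  73.55512583  43.31603784] [ 0.15302982 -0.93022285 -0.19030671]
```

View pics/s3.png

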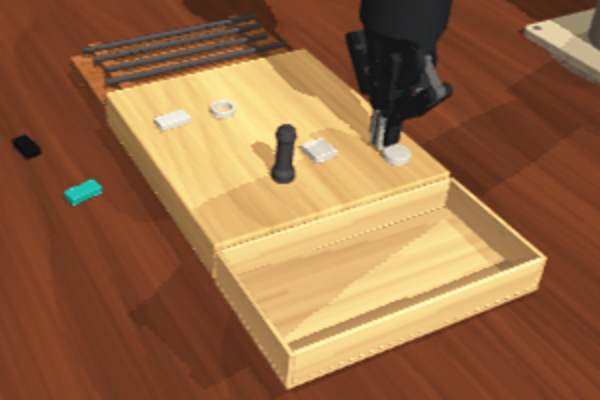

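The disc is riding in front of the fingers (crop 397,155) with its centre about 20 mm ahead of the TCP, and everything else is undisturbed. Now over the edge.

move_arm:
  steps:
    - [0,0,0,0,0.015,0,0]
    - [0,0,0,0,0.015,0,0]
    - [0,0,0,0,0.015,0,0]
    - [0,0,0,0,0.015,0,0]
    - [0,0,0,0,0.005,0,0]

```text
clock: 5.85
eef_pos: [457.8, 137.5, 43.3]
tool_rot: [3.141, 0.0, -3.14]
force: [0.4, 0.8, 0.8]
width: -0.3
gripper_force: 0.0
```

move_arm:
  steps:
    - [0,0,0,0,0,0,0]
    - [0,0,0,0,0,0.04,0]
    - [0,0,0,0,0,0.04,0]
    - [0,0,0,0.01,-0.045,0,0]
    - [0,0,0,0.015,-0.045,0,0]

```text
clock: 6.35
eef_pos: [483.0, 46.0, 124.6]
tool_rot: [3.141, 0.002, -3.138]
force: [1.5, -0.2, -0.7]
width: -0.1
gripper_force: 0.0
```

move_arm:
  steps:
    - [0,0,0,0.015,-0.03,0,0]
    - [0,0,0,0.02,0,-0.02,0]
    - [0,0,0,0,0,-0.03,0]
    - [0,0,0,0,0,-0.02,0]
    - [0,0,0,0,0,0,0]

```text
clock: 6.85
eef_pos: [515.3, 14.7, 51.0]
tool_rot: [-3.141, -0.006, 3.14]
force: [-0.6, 0.7, -0.5]
width: 0.1
gripper_force: 0.0
```

Run:
```python
from h import *
c,im,d=look("scene"); cv2.imwrite("pics/s4.png",cv2.resize(im[130:330,200:500],None,fx=2,fy=2))
for n in ("disc","square"):
    for r in finder.pinpoint("scene",n)[:2]: print(n,round(r["confidence"],2),w(c,r["location"]).round())
s=telemetry.read_state(); print(s["eef_pos"],s["force"])
```

```text
disc 0.57 [458. 144.  18.]
square 0.55 [520.  53.  43.]
[518.04363617  15.64105962  54.00766525] [-0.03173242 -0.36911118  0.79596803]
```

View pics/s4.png

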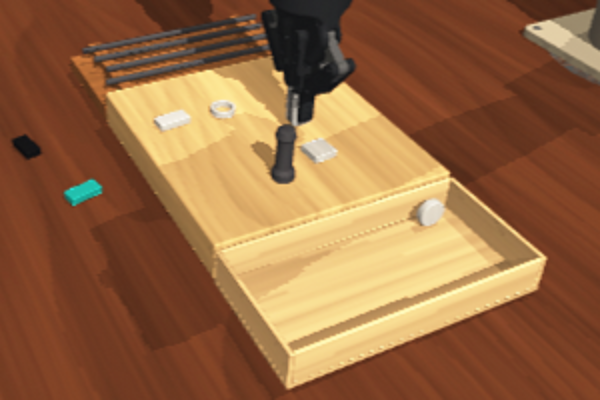

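The disc is in the tray, leaning against the board's end at (430,212), z≈18. I'll push the next one faster at the edge so it lands clear of the wall.

move_arm:
  steps:
    - [0,0,0,0,0,-0.009,0]
    - [0,0,0,0,0,0,0]
    - [0,0,0,0,0,0,0]

```text
clock: 7.3
eef_pos: [517.8, 16.5, 44.6]
tool_rot: [3.142, 0.0, -3.141]
force: [0.1, 0.5, -0.6]
width: -0.3
gripper_force: 0.0
```

move_arm:
  steps:
    - [0,0,0,0,0.01,0,0]
    - [0,0,0,0,0.012,0,0]
    - [0,0,0,0,0.015,0,0]
    - [0,0,0,0,0.015,0,0]
    - [0,0,0,0,0.015,0,0]

```text
clock: 7.8
eef_pos: [517.7, 85.5, 44.5]
tool_rot: [3.141, 0.0, -3.14]
force: [0.5, -0.5, 0.9]
width: -0.1
gripper_force: 0.2
```

move_arm:
  steps:
    - [0,0,0,0,0.023,0,0]
    - [0,0,0,0,0.032,0,0]
    - [0,0,0,0,0,0,0]
    - [0,0,0,0,0,0.04,0]
    - [0,0,0,0,0,0.045,0]

```text
clock: 8.3
eef_pos: [515.9, 139.5, 128.8]
tool_rot: [-3.14, -0.005, -3.139]
force: [1.7, 0.1, -0.4]
width: 0.4
gripper_force: 0.0
```

move_arm:
  steps:
    - [0,0,0,0,-0.045,0.02,0]
    - [0,0,0,0.015,-0.045,0,0]
    - [0,0,0,0.028,-0.04,0,0]
    - [0,0,0,0.03,-0.04,0,0]
    - [0,0,0,0.03,-0.035,0,0]

```text
clock: 8.8
eef_pos: [621.6, -68.0, 149.8]
tool_rot: [-3.142, 0.0, 3.141]
force: [1.1, -0.3, 0.1]
width: 0.1
gripper_force: 0.0
```

move_arm:
  steps:
    - [0,0,0,0,-0.022,-0.02,0]
    - [0,0,0,0,0,-0.03,0]
    - [0,0,0,0,0,0,0]

```text
clock: 9.1
eef_pos: [617.6, -88.0, 95.7]
tool_rot: [3.14, -0.008, 3.141]
force: [-0.4, 1.3, -0.1]
width: -0.2
gripper_force: 0.0
```

Run:
```python
from h import *
c,im,d=look("scene"); cv2.imwrite("pics/s5.png",cv2.resize(im[130:330,200:500],None,fx=2,fy=2))
for n in ("disc","square","bar","ring","punch"):
    for r in finder.pinpoint("scene",n)[:2]: print(n,round(r["confidence"],2),w(c,r["location"]).round())
s=telemetry.read_state(); print(s["eef_pos"],s["force"])
```

```text
disc 0.69 [457. 145.  19.]
square 0.65 [516. 152.   9.]
bar 0.68 [ 752. -124.    1.]
bar 0.67 [724. -27.   0.]
ring 0.43 [566. -46.  41.]
punch 0.65 [569.  72.  41.]
[621.89802075 -87.57238963 100.92545477] [0.7506607  0.02032135 0.36219885]
```

View pics/s5.png

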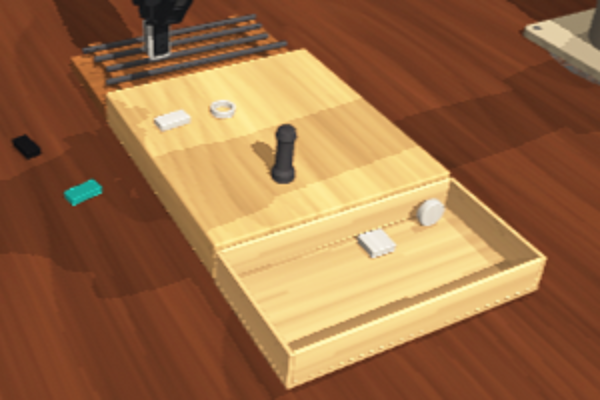

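The square is flat in the tray at (377,243), and the ring and punch are unmoved. Next is the bar at (620,-48).

move_arm:
  steps:
    - [0,0,0,0,0,-0.03,0]
    - [0,0,0,0,0,-0.026,0]
    - [0,0,0,0,0,0,0]
    - [0,0,0,0,0,0,0]
    - [0,0,0,0,0,0,0]

```text
clock: 9.9
eef_pos: [621.7, -88.5, 45.0]
tool_rot: [-3.141, 0.002, -3.141]
force: [-0.5, 0.4, 0.1]
width: -0.2
gripper_force: 0.0
```

move_arm:
  steps:
    - [0,0,0,-0.001,0.01,-0.001,0]
    - [0,0,0,0,0.012,0,0]
    - [0,0,0,0,0.014,0,0]
    - [0,0,0,0,0.015,0,0]
    - [0,0,0,0,0.015,0,0]

```text
clock: 10.4
eef_pos: [619.8, -20.4, 42.4]
tool_rot: [3.141, 0.0, -3.14]
force: [0.6, -0.5, -0.1]
width: 0.4
gripper_force: 0.2
```

move_arm:
  steps:
    - [0,0,0,0,0.015,0,0]
    - [0,0,0,0,0.015,0,0]
    - [0,0,0,0,0.015,0,0]
    - [0,0,0,0,0.01,0,0]

```text
clock: 10.8
eef_pos: [619.7, 34.7, 42.2]
tool_rot: [3.141, -0.0, -3.14]
force: [0.3, -0.4, -0.3]
width: 0.0
gripper_force: 0.1
```

Run:
```python
from h import *
c,im,d=look("scene"); cv2.imwrite("pics/s6.png",cv2.resize(im[130:330,200:500],None,fx=2,fy=2))
for n in ("bar","ring","punch"):
    for r in finder.pinpoint("scene",n)[:3]: print(n,round(r["confidence"],2),w(c,r["location"]).round())
s=telemetry.read_state(); print(s["eef_pos"],s["force"])
```

```text
bar 0.64 [ 754. -120.    2.]
bar 0.59 [724. -34.  -3.]
bar 0.57 [616.  52.  44.]
ring 0.18 [569.  69.  39.]
punch 0.55 [567.  68.  43.]
[619.79716928  32.19353136  42.29204253] [-0.87262509  1.23775187  0.28446874]
```

View pics/s6.png

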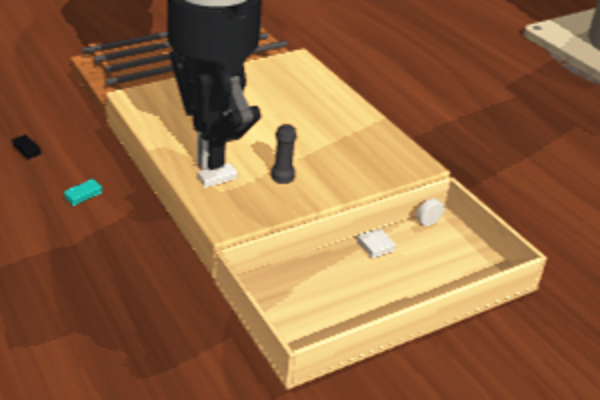

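The bar is square against the fingers at crop (217,175) and clear of the punch. Continuing.

move_arm:
  steps:
    - [0,0,0,0,0.012,0,0]
    - [0,0,0,0,0.015,0,0]
    - [0,0,0,0,0.015,0,0]
    - [0,0,0,0,0.015,0,0]

```text
clock: 11.4
eef_pos: [619.7, 91.5, 42.3]
tool_rot: [3.141, -0.0, -3.141]
force: [0.3, -0.5, -1.0]
width: 0.2
gripper_force: 0.2
```

move_arm:
  steps:
    - [0,0,0,0,0.02,0,0]
    - [0,0,0,0,0.03,0,0]
    - [0,0,0,0,0,0,0]
    - [0,0,0,0,0,0.04,0]
    - [0,0,0,0,0,0.045,0]

```text
clock: 11.9
eef_pos: [617.8, 140.4, 126.2]
tool_rot: [-3.14, -0.005, -3.14]
force: [0.9, 0.1, 0.4]
width: -0.4
gripper_force: 0.0
```

move_arm:
  steps:
    - [0,0,0,0,-0.01,0.045,0]
    - [0,0,0,0,-0.045,0.01,0]
    - [0,0,0,0,-0.045,0,0]
    - [0,0,0,0,-0.04,0,0]
    - [0,0,0,0,0,0,0]

```text
clock: 12.4
eef_pos: [619.4, -9.1, 182.9]
tool_rot: [-3.136, 0.0, 3.132]
force: [0.1, 0.6, 0.7]
width: 0.0
gripper_force: 0.0
```

Run:
```python
from h import *
for cam in("scene","side"):
    c,im,d=look(cam)
    if cam=="scene": cv2.imwrite("pics/s7.png",cv2.resize(im[130:330,200:500],None,fx=2,fy=2))
    for n in ("disc","square","bar","ring","punch","tray"):
        for r in finder.pinpoint(cam,n)[:3]: print(cam,n,round(r["confidence"],2),w(c,r["location"]).round())
    for r in finder.cut_out(cam,"disc")[:1]:
        Q=cloud(c,d,r["mask"]); print(np.percentile(Q,[2,50,98],axis=0).round(1))
s=telemetry.read_state(); print(s["eef_pos"],s["force"])
```

```text
scene disc 0.61 [459. 146.  17.]
scene square 0.51 [519. 156.   9.]
scene bar 0.64 [724. -32.  -5.]
scene bar 0.63 [620. 179.  14.]
scene bar 0.39 [ 752. -119.   -0.]
scene ring 0.46 [565. -47.  43.]
scene punch 0.68 [569.  71.  41.]
scene tray 0.7 [544. 193.  -1.]
side disc 0.58 [455. 144.  20.]
side square 0.62 [513. 153.   7.]
side square 0.24 [544. 193.  -1.]
side square 0.16 [457. 143.  18.]
side bar 0.78 [724. -29.  -3.]
side bar 0.73 [622. 179.  13.]
side bar 0.69 [ 745. -120.    1.]
side ring 0.61 [562. -42.  42.]
side punch 0.69 [563.  74.  39.]
side tray 0.84 [540. 189.   2.]
[ 6.19810607e+02 -5.21231661e-01  1.82325607e+02] [-0.18469545 -1.25946854 -0.38898301]
```

View pics/s7.png

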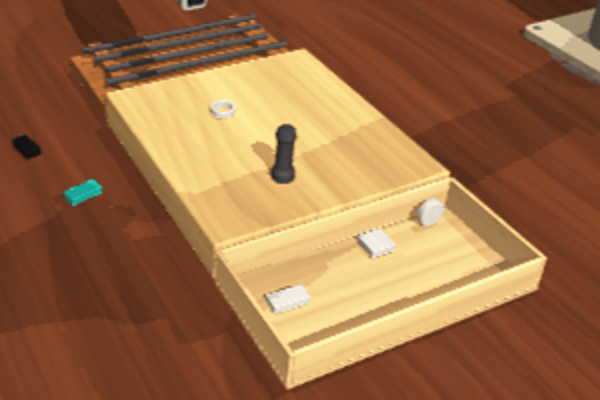

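Run:
```python
from h import *
c,im,d=look("scene"); P=cloud(c,d,np.ones(d.shape,bool))
Q=P[(abs(P[:,0]-457)<7)&(P[:,1]>125)&(P[:,1]<185)&(P[:,2]<45)]
for z in range(0,42,4):
    q=Q[(Q[:,2]>=z)&(Q[:,2]<z+4)]
    if len(q): print(z,len(q),q[:,1].min().round(1),np.median(q[:,1]).round(1),q[:,1].max().round(1))
B=P[(abs(P[:,0]-620)<14)&(P[:,1]>165)&(P[:,1]<195)&(P[:,2]<40)]
print("bar z",np.percentile(B[:,2],[2,25,50,75,98]).round(1))
```

```text
0 54 134.4 167.1 184.5
4 53 135.2 167.1 184.3
8 11 135.5 152.0 153.5
12 11 134.2 152.3 153.7
16 16 134.4 144.1 153.7
20 22 135.0 152.2 154.2
24 22 134.2 142.4 152.5
28 31 134.7 146.5 153.1
32 21 129.8 134.4 136.9
36 26 125.2 130.0 136.1
40 6 125.2 126.6 129.0
bar z [ 2.7  4.5 10.7 11.9 13.5]
```

All three offcuts are in the tray: the disc is standing on edge with its origin about 8 mm inside the limit, and the square and bar lie flat. The ring and punch haven't moved and the arm is clear, so I'm handing in.

```bash
python3 -c "
from cell import ctrl; print(ctrl.finish_job())"
```

```text
the job is handed in; nothing more can be done
None
```

I swept the disc, square and bar over the board's end into the tray, left the ring and punch where they were, and handed the job in after about 13 s of arm time; the hand-in returned no verdict.

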